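# Fit spacer and hold a spread circlip at the axle groove

## Robot

A 6-joint arm with a two-finger parallel gripper is mounted at the origin on the work surface. World frame = base frame: x ahead of the robot, y to its left, z up, the work surface at z = 0. Lengths are in m, angles in rad, forces in N, time in s.
With the tool pointing down it reaches from about 0.3 to 0.775 m from the base axis. Payload 14.6 kg.
Tool frame: the origin (TCP) lies at the very end of the fingers, on their centre line; the grasp point (between the pads) lies 19 mm behind it (env.hold_point_z is the distance from the TCP to the grasp point, in m); z points along the fingers, y is the direction in which the jaws open and shut (so a half turn about z gives the same grasp; the last joint's range is limited). The gripper opens to 85 mm and grips with 20 to 120 N. Pads are 22 mm wide; open, the fingers measure 114 mm over their backs; the gripper's body (76 mm by 85 mm) begins 54 mm behind the grasp point. The pads swing forward as they close: fully open they stand 13 mm farther back than shut.
Start: joints at [-1.209, 0.3, 1.521, -0, 1.321, -0.067], TCP at [0.229, -0.5, 0.231] pointing down, gripper open.
Joint ranges: [-3.03, 3.03], [-0.79, 2.21], [0.23, 2.52], [-1.04, 4.18], [0, 3.07], [-2.55, 2.55]. Speed limits (rad/s): [2.22, 2.22, 2.57, 3.14, 3.14, 3.14].

## Interface

Orientations are given as a unit quaternion [x, y, z, w].
In Python, from cell import env, vision, ticket, nets gives the robot as it stands.
- The arm moves only by the shell command python3 -m jog 'ROWS'. ROWS is a JSON object of lists of equal length, an entry for each row: "turn": the turn, a rotation vector about the tool's x, y, z in rad, a list of three; "translation": the shift along the tool's x, y, z in cm, a list of three; "claw": the opening, from 0 (shut) to 1 (fully open). A call has 1 to 5 rows; each row shifts and turns the commanded pose from where the row before left it, along the tool's axes as they then stand; what a row does not reach is not made up. A row lasts 1/8 s, in which the tool goes at most 62.5 mm and 10.7 degrees, less where a joint would pass 70% of its speed; a pose out of reach is approached as far as the arm can. A call with a gripper value outside its range is refused whole. The fingers move at their own pace and stop on an object; the grip force is fixed at half the most. Time passes only in rows, so rows that do not move let the fingers close. It gives the time, the measured TCP pose, the force and the opening at its end, in the units of the state.
- env.get_state(): the state, without advancing time (a new reading comes with each control period).
- vision.camera(name): name is "scene" or "side" or "wrist"; returns (picture, depth): 400x640x3 uint8, red, green, blue; 400x640 float32, m along the optical axis (not along the pixel's ray), 0 where there is no reading.
- vision.calibration(name): a dict with "K" (3x3 intrinsics, pixels), "pose" (4x4, takes a point from camera to world coordinates). Camera axes: x right, y down, z forward; pixel columns grow to the right and rows downward; lengths in m; the calibration is good to about 2 mm. The wrist camera is an equidistant fisheye: a pixel r from the principal point sees the ray r / f radians off the axis. A picture is of the moment at which its call begins: read the wrist's pose just before it. calibration takes no time and is no camera call; for the wrist camera it gives the pose at the moment of the call.
- ticket.finish_job(): hands the job in, once; it reports no verdict.
Trained networks look in the newest picture that a camera, given by its name, has taken for a name from the list of things; names that differ only in an ending like _2 or _b are one class to them, and where a whole thing is asked for, a point or a joint stands for the part that bears it (a point fixed in the world has none). Each returns a list of dicts, best first, with "confidence" (0 to 1); they miss things now and then, are a little off and sometimes report something else, mostly with a low value. They report only what shows in the picture. A call takes as long as a camera call. They do not tell look-alikes from the thing itself.
- nets.regions_of(camera, label): "region" (400x640 bool, what is visible of it).
- nets.landmark_of(camera, label): "point" ([x, y, z] in m, in world coordinates, good to about 4 mm: a listed point, or the origin of a listed thing).
The state is a dict: "time_s": time; "joint_pos": joint angles; "qd": joint speeds; "tau": joint torques, N m; "ee_pos": TCP position; "ee_rot": TCP orientation; "force": force on the tool from outside, world axes, zero at the start; "ft_torque": the same for the moment, N m; "grip_width": opening from 0.0 (shut) to 1.0 (fully open).
Only numpy, scipy, OpenCV 4.12 (cv2) and the standard library are available. Lean on these libraries where they do the work, as an engineer would, in place of code of your own. Each camera call takes 0.05 s, during which the arm holds its last target.

## Task

Slide the spacer sleeve over the axle stub all the way down onto its shoulder and let go of it. Then pick the circlip pliers up off their rest by squeezing the handles so that the circlip on the tips opens, bring the open circlip level down over the stub until it is at the groove just above the spacer, and finish there still holding the pliers with the handles fully squeezed. Leave the other things on the bench where they are.

Things in the scene. Friction and masses are not known exactly. Their poses are not given: they have to be found in the camera images.
- hub: Fixed hub that carries the axle stub; origin on the bench on the stub's axis. Square aluminium base plate 110 x 110 x 14 mm, on it a round flange 52 mm in diameter whose flat top, the shoulder, is 40 mm above the bench, then the upright steel stub, 32 mm in diameter, its end 93 mm above the bench and chamfered (26 mm across at the end, full 4 mm lower).
- groove (a point): Centre of the stub's groove, on the stub's axis, z up, 73 mm above the bench: 33 mm above the shoulder and 20 mm below the stub's end. The groove is 6 mm wide (3 mm up and down from here) and 28 mm in diameter.
- spacer_center (a point): Centre, half-way up, of the loose spacer: plain aluminium sleeve, axis z upright, outside diameter 54 mm, bore 35 mm, 30 mm high, 80 to 170 g, standing on the bench on the robot's right among two look-alikes. Seated on the shoulder its centre is 18 mm below groove and its top is level with the groove's lower edge.
- spacer: The same spacer; origin at the centre of its underside.
- bushing_center (a point): Bystander: centre of a narrow upright aluminium bushing, outside diameter 38 mm, bore 18 mm, 42 mm high.
- race_center (a point): Bystander: centre of a low, wide steel bearing race, outside diameter 68 mm, bore 50 mm, 14 mm high.
- pliers_grip (a point): Where to squeeze the circlip pliers: midway between the two black handles, half-way up them (18 mm high), 39 mm above the bench. x points forward along the pliers to the circlip, z up. Here the relaxed handles are 51 mm over their outer faces (splayed 0.16 rad a side, wider to the rear); fully squeezed 32 mm, faces parallel. They reach 32 mm forward and 72 mm back from here.
- pliers: The loose pliers, about 200 g with circlip, lying level on the rest; origin on the underside below the pivot, 60 mm ahead of and 9 mm below pliers_grip, axes as there. Both handles turn alike about this pivot. A spring resists with 6 N a handle at full squeeze; a stop ends the travel, so any firm grip squeezes fully.
- rest: Fixed grey rest of the pliers, x along them; origin on the bench below their pivot. Two posts carry the pliers 30 mm above the bench: one 26 mm wide under the pivot (9 mm either way along x), one 84 mm wide from 116 to 131 mm behind. Between them only a base 62 mm wide and 6 mm high, so fingers have room beside the handles.
- clip_center (a point): Centre of the hole of the circlip, a steel C-ring 3 mm thick and 4 mm broad, hooked on the pliers' tips, which keep it; axes as the pliers. Its underside is level with theirs, so this point is 7.5 mm below pliers_grip. Relaxed, it is 126 mm ahead of that and 29 mm wide, too narrow for the stub; spread, 122 mm ahead, a circle of 37 mm. Resting on the seated spacer it is 1.5 mm below groove.
- handle_left (a joint): Squeeze of the pliers' handles (rad): 0 relaxed, 0.16 fully squeezed, circlip fully spread. The other handle moves alike.
- caliper: Bystander: caliper 200 mm long lying on the bench, 16 mm high; origin below its middle.
- mouse: Bystander: black computer mouse, 105 x 60 x 34 mm; origin at the centre of its underside.
- driver: Bystander: screwdriver 160 mm long lying on the bench near the hub; origin below its middle.
There are look-alikes about, which are no part of the job. Leave any orange or purple look-alike of the spacer alone. Leave any purple look-alike of the pliers alone.

How it is judged:
By the outcome, as a careful person would: the job done as asked, in the order asked, and still so for the second after the job is handed in, while the arm keeps its last pose, push and grip.
It also fails if it takes over 51 s, if anything falls off the work surface, if the arm or the gripper's body presses on something with over 40 N, if the wrist force passes 120 N, or if a joint passes its speed limit or range.

## Working session

There is one attempt and no reset: what is moved stays moved. The work goes in short steps, Python scripts to look and compute and a shell command to move; the robot and the scene stay as the last step left them, time stands still between calls to the robot, and variables do not carry over. Pictures are saved under pics/ and viewed, and the job is handed in when it is done.

```bash
ls; mkdir -p pics; python3 - <<'E'
from cell import env,vision,ticket,nets
import cv2
for c in ("scene","side","wrist"):
    p,d=vision.camera(c); cv2.imwrite(f"pics/{c}0.png",p[:,:,::-1])
    k=vision.calibration(c); print(c,k["K"].tolist(),k["pose"].round(3).tolist())
print(env.get_state())
E
```

```text
pics
scene [[463.6333796235221, 0.0, 312.4038914397757], [0.0, 463.6333796235221, 198.80956418552375], [0.0, 0.0, 1.0]] [[-0.785, 0.404, -0.47, 1.107], [0.619, 0.517, -0.591, 0.683], [0.004, -0.755, -0.656, 0.878], [0.0, 0.0, 0.0, 1.0]]
side [[410.11230229695764, 0.0, 314.7109489147869], [0.0, 410.11230229695764, 194.90212523355507], [0.0, 0.0, 1.0]] [[0.987, -0.133, 0.094, 0.45], [-0.161, -0.725, 0.669, -0.727], [-0.021, -0.676, -0.737, 0.795], [0.0, 0.0, 0.0, 1.0]]
wrist [[309.70691628693146, 0.0, 315.0523860866497], [0.0, 309.70691628693146, 203.34047715077614], [0.0, 0.0, 1.0]] [[0.416, -0.859, -0.298, 0.306], [-0.909, -0.393, -0.135, -0.464], [-0.001, 0.327, -0.945, 0.373], [0.0, 0.0, 0.0, 1.0]]
{'time_s': 0.15, 'joint_pos': array([-1.20859980e+00,  3.00348750e-01,  1.52141745e+00, -2.68626093e-06,
        1.32072300e+00, -6.65990260e-02]), 'qd': array([ 0.00025695, -0.00311278, -0.00184578, -0.00078643, -0.00010898,
       -0.00127676]), 'tau': array([ 6.38897254e-04, -5.43661594e+01, -3.61885822e+01, -9.49075365e-05,
        3.15089186e-03, -9.49202445e-06]), 'ee_pos': array([ 0.22861154, -0.50004372,  0.23085766]), 'ee_rot': array([ 9.77104531e-01,  2.12759336e-01, -6.73006134e-05, -4.43196558e-04]), 'force': array([ 0.57048492,  0.19812385, -0.82022715]), 'ft_torque': array([-0.02079841,  0.07723323,  0.05553978]), 'grip_width': 1.0020178754436877}
```

View pics/scene0.png

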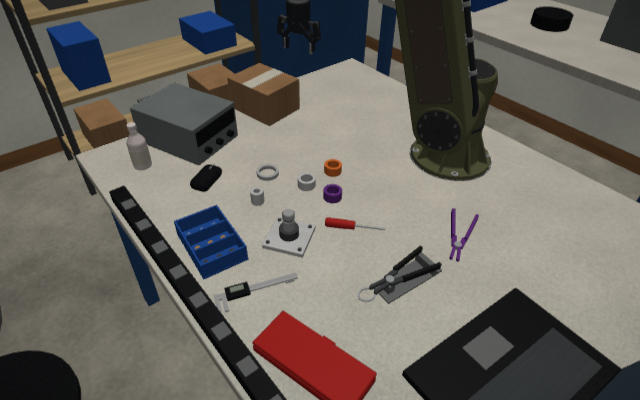

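View pics/side0.png

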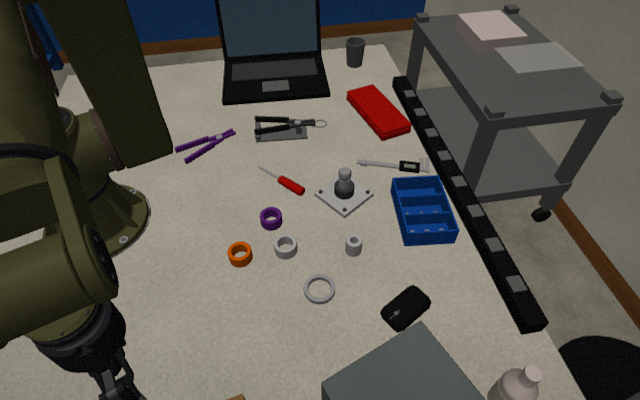

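View pics/wrist0.png

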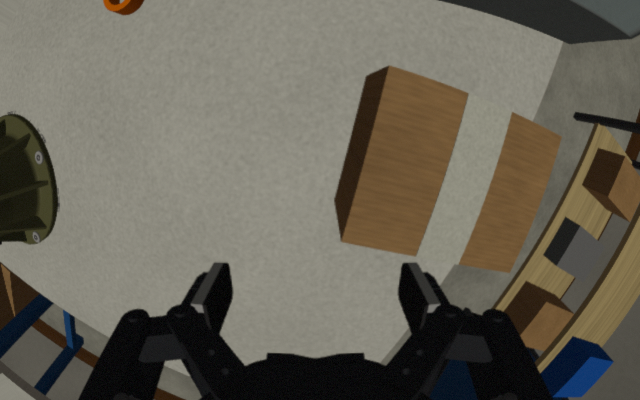

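```bash
python3 - <<'E'
from cell import env,vision,ticket,nets
import numpy as np
for l in ("hub","groove","spacer_center","bushing_center","race_center","pliers_grip","pliers","rest","clip_center","caliper","mouse","driver"):
  for c in ("scene","side"):
    for r in nets.landmark_of(c,l):
      if r["confidence"]>.2: 
        k=vision.calibration(c);T=np.linalg.inv(k["pose"]);q=k["K"]@(T[:3]@np.r_[r["point"],1])
        print(l,c,round(r["confidence"],2),np.round(r["point"],4),(q[:2]/q[2]).round())
print(env.get_state()["time_s"])
E
```

```text
hub scene 0.97 [ 0.6242 -0.0219 -0.0022] [289. 239.]
hub side 0.77 [ 0.6247 -0.0205  0.0036] [343. 195.]
groove scene 0.64 [ 0.629  -0.0183  0.0754] [288. 219.]
groove side 0.9 [ 0.6302 -0.0185  0.0737] [346. 175.]
spacer_center scene 0.88 [ 0.4297 -0.0768  0.0195] [332. 192.]
spacer_center scene 0.67 [ 0.3495 -0.1715  0.0169] [333. 167.]
spacer_center scene 0.5 [ 0.4533 -0.1683  0.0172] [306. 180.]
spacer_center side 0.96 [ 0.3538 -0.1703  0.0166] [241. 254.]
spacer_center side 0.93 [ 0.428  -0.0804  0.0109] [270. 221.]
spacer_center side 0.79 [ 0.4569 -0.1657  0.0146] [286. 246.]
bushing_center side 0.71 [ 0.611  -0.1945  0.0207] [354. 245.]
bushing_center side 0.4 [ 0.7825  0.0626 -0.0044] [392. 168.]
race_center scene 0.48 [ 0.5159 -0.2822  0.0068] [268. 173.]
race_center side 0.75 [ 0.5166 -0.2861  0.0074] [320. 289.]
pliers_grip scene 0.69 [0.4801 0.2638 0.0405] [410. 268.]
pliers_grip scene 0.6 [0.2518 0.238  0.0084] [460. 229.]
pliers_grip side 0.85 [0.485  0.2663 0.0387] [278. 123.]
pliers_grip side 0.66 [0.2529 0.2411 0.0084] [202. 146.]
pliers_grip side 0.63 [ 6.788e-01 -3
[... 220 characters left out ...]
.5436 0.2563 0.0286] [298. 126.]
rest scene 0.63 [0.5436 0.2557 0.0021] [386. 289.]
rest scene 0.62 [0.5432 0.2593 0.0282] [389. 283.]
rest side 0.81 [ 0.5414  0.2608 -0.0038] [298. 133.]
clip_center scene 0.55 [0.6085 0.2557 0.0334] [367. 295.]
clip_center scene 0.48 [0.4673 0.0586 0.001 ] [354. 229.]
clip_center side 0.43 [0.61   0.2539 0.0353] [320. 122.]
caliper side 0.65 [ 0.7841  0.0633 -0.0028] [393. 167.]
caliper side 0.61 [0.611  0.2537 0.0356] [320. 122.]
mouse scene 0.69 [ 6.815e-01 -3.654e-01 -4.000e-04] [206. 182.]
mouse side 0.64 [ 0.6821 -0.3647  0.0009] [405. 312.]
driver scene 0.92 [0.4639 0.0591 0.0035] [355. 228.]
driver side 0.69 [ 0.4649  0.0596 -0.0014] [280. 182.]
1.35
```

Candidates for the spacer in the scene picture are the grey sleeve (306,181), orange (333,167), purple (333,193), narrow bushing (257,197) and flat race (267,172). I choose the grey one at (306,181). For the pliers there are the black pair on the rest (410,270) and the purple pair (460,232), and I choose the black. Next I'll check the crops and measure from depth.

```bash
cat > h.py <<'E'
import numpy as np,cv2
from cell import env,vision,ticket,nets
from scipy.optimize import least_squares
def rays(c,K):
    v,u=np.mgrid[0:400,0:640]; x=(u-K[0,2])/K[0,0]; y=(v-K[1,2])/K[1,1]
    if c=="wrist":
        r=np.hypot(x,y)+1e-9; s=np.tan(r)/r; return x*s,y*s
    return x,y
def cloud(c):
    k=vision.calibration(c); p,d=vision.camera(c)
    x,y=rays(c,k["K"]); P=np.stack([x*d,y*d,d],-1)@k["pose"][:3,:3].T+k["pose"][:3,3]
    P[d<=0]=np.nan
    return p,P,k
def proj(k,c,X):
    T=np.linalg.inv(k["pose"]); q=T[:3,:3]@np.asarray(X)+T[:3,3]
    if c=="wrist":
        t=np.arctan2(np.hypot(q[0],q[1]),q[2]); h=np.hypot(q[0],q[1]); return k["K"][:2,2]+k["K"][0,0]*t*q[:2]/h
    w=k["K"]@q; return w[:2]/w[2]
def circ(P,r,c0):
    f=lambda a:np.hypot(P[:,0]-a[0],P[:,1]-a[1])-r
    s=least_squares(f,c0,loss="soft_l1",f_scale=.001); return s.x,np.median(np.abs(s.fun)),len(P)
def sel(P,c,R,z0,z1):
    Q=P.reshape(-1,3); return Q[(np.hypot(Q[:,0]-c[0],Q[:,1]-c[1])<R)&(Q[:,2]>z0)&(Q[:,2]<z1)]
E
python3 - <<'E'
from h import *
out=[]
for c in ("scene","side"):
    p,P,k=cloud(c); np.savez(f"{c}1.npz",p=p,P=P)
    for nm,cc,r,R,z0,z1 in (("spacer",(.455,-.167),.027,.036,.006,.026),("stub",(.627,-.019),.016,.022,.045,.067),("flange",(.627,-.019),.026,.032,.02,.036),("stubhi",(.627,-.019),.016,.022,.078,.088),("bush",(.611,-.1945),.019,.026,.006,.038)):
        print(c,nm,circ(sel(P,cc,R,z0,z1),r,cc), "topz",np.nanpercentile(sel(P,cc,R,-.01,.2)[:,2],[2,95]).round(4))
    Q=sel(P,(.627,-.019),.022,.0905,.1); print("stubtop mean",Q.mean(0),len(Q))
    for X in ((.455,-.167,.02),(.545,.26,.03),):
        u,v=proj(k,c,X).astype(int); h=60
        out.append(cv2.resize(p[max(v-h,0):v+h,u-h:u+h],(300,300),interpolation=cv2.INTER_CUBIC))
cv2.imwrite("pics/crop1.png",np.hstack(out)[:, :, ::-1][:, :].copy() if False else np.vstack([np.hstack(out[:2]),np.hstack(out[2:])])[:,:,::-1])
E
```

```text
scene spacer (array([ 0.45710343, -0.16527688]), np.float64(0.0031402167562977062), 142) topz [-0.0003  0.0334]
scene stub (array([ 0.62411356, -0.02208516]), np.float64(0.0008499855332792933), 73) topz [0.0158 0.0957]
scene flange (array([ 0.62416113, -0.02238905]), np.float64(0.00086409839689504), 88) topz [0.0134 0.0952]
scene stubhi (array([ 0.62447793, -0.0225094 ]), np.float64(0.0007930968104173999), 40) topz [0.0158 0.0957]
scene bush (array([ 0.61033464, -0.19462878]), np.float64(0.0011589068990734246), 130) topz [-0.0012  0.0448]
stubtop mean [ 0.62686363 -0.01840307  0.09418785] 88
side spacer (array([ 0.45526918, -0.16589516]), np.float64(0.002062599159065863), 181) topz [-0.0014  0.0321]
side stub (array([ 0.62417248, -0.02045515]), np.float64(0.0007147162645233483), 75) topz [0.0389 0.0953]
side flange (array([ 0.6245811 , -0.02005702]), np.float64(0.0005738415391896984), 85) topz [0.0129 0.0942]
side stubhi (array([ 0.62460223, -0.02020414]), np.float64(0.00047710206519080596), 39) topz [0.0389 0.0953]
side bush (array([ 0.60982609, -0.19336713]), np.float64(0.0007519426702804893), 166) topz [-0.0008  0.0445]
stubtop mean [ 0.6237681  -0.02337427  0.09358318] 86
```

View pics/crop1.png

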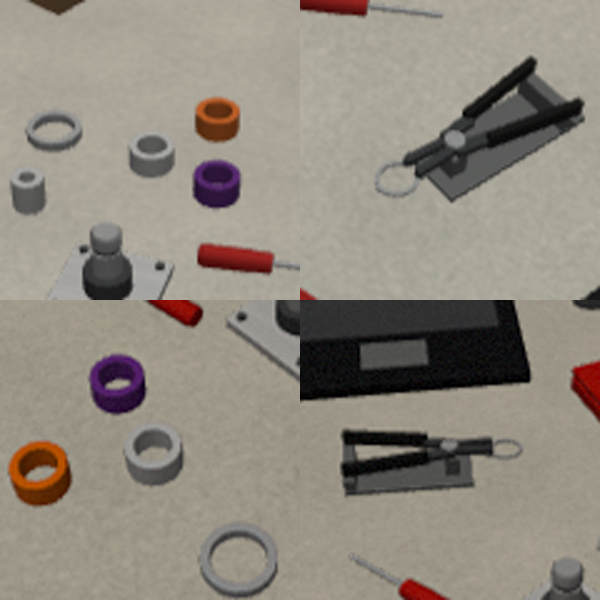

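```bash
cat >> h.py <<'E'
from scipy.spatial.transform import Rotation as Ro
def togo(pos,psi_deg=None,tilt=True):
    s=env.get_state(); R=Ro.from_quat(s["ee_rot"]); d=R.inv().apply(np.array(pos)-s["ee_pos"])*100
    print("t",round(s["time_s"],2),"pos",s["ee_pos"].round(4),"psi",np.degrees(np.arctan2(*R.as_matrix()[[1,0],0])).round(2),"w",round(s["grip_width"],3),"F",s["force"].round(1),"j6",s["joint_pos"][[0,5]].round(2))
    print("shift cm",d.round(2),"rows",np.linalg.norm(d)/6.25)
    if psi_deg is not None:
        a=np.radians(psi_deg); T=Ro.from_matrix(np.array([[np.cos(a),np.sin(a),0],[np.sin(a),-np.cos(a),0],[0,0,-1]]).T)
        T=Ro.from_matrix(np.column_stack([[np.cos(a),np.sin(a),0],[np.sin(a),-np.cos(a),0],[0,0,-1]]))
        rv=(R.inv()*T).as_rotvec(); print("turn",rv.round(3),"rows",np.linalg.norm(rv)/.1867)
E
python3 -c "
from h import *
togo((.456,-.166,.12),143)"
```

```text
t 1.45 pos [ 0.2287 -0.5002  0.2313] psi 24.57 w 0.999 F [ 0.9  0.1 -0.6] j6 [-1.21 -0.07]
shift cm [ 34.57 -20.94  11.13] rows 6.7079067003877935
turn [-0.     0.    -2.067] rows 11.071572903154406
```

```bash
python3 -m jog '{"turn":[[0,0,0],[0,0,0],[0,0,0],[0,0,0],[0,0,0]],"translation":[[4,-2.4,1],[4.6,-2.8,1.4],[4.6,-2.8,1.4],[4.6,-2.8,1.4],[4.6,-2.8,1.4]],"claw":[1,1,1,1,1]}'
python3 -m jog '{"turn":[[0,0,0],[0,0,0],[0,0,0],[0,0,-0.18],[0,0,-0.18]],"translation":[[4.6,-2.8,1.4],[4.6,-2.8,1.4],[2.9,-1.74,1.73],[0,0,0],[0,0,0]],"claw":[1,1,1,1,1]}'
python3 -m jog '{"turn":[[0,0,-0.18],[0,0,-0.18],[0,0,-0.18],[0,0,-0.18],[0,0,-0.18]],"translation":[[0,0,0],[0,0,0],[0,0,0],[0,0,0],[0,0,0]],"claw":[1,1,1,1,1]}'
python3 -m jog '{"turn":[[0,0,-0.18],[0,0,-0.18],[0,0,-0.18],[0,0,-0.18],[0,0,-0.08]],"translation":[[0,0,0],[0,0,0],[0,0,0],[0,0,0],[0,0,0]],"claw":[1,1,1,1,1]}'
python3 - <<'E'
from h import *
togo((.456,-.166,.12),143)
p,P,k=cloud("wrist"); cv2.imwrite("pics/w1.png",p[:,:,::-1]); np.savez("w1.npz",p=p,P=P)
print(proj(k,"wrist",(.456,-.166,.03)))
for r in nets.landmark_of("wrist","spacer_center"): print(r["confidence"],r["point"],proj(k,"wrist",r["point"]))
print(circ(sel(P,(.456,-.166),.036,.006,.026),.027,(.456,-.166)))
Q=sel(P,(.456,-.166),.034,.027,.036); print(Q.mean(0),len(Q))
E
```

```text
time_s: 2.08
ee_pos: [0.3766, -0.2819, 0.1651]
ee_rot: [0.977, 0.213, 0.0, 0.0]
force: [0.3, -1.1, 0.4]
grip_width: 0.997
time_s: 2.7
ee_pos: [0.4555, -0.1658, 0.1198]
ee_rot: [0.922, 0.387, -0.0, -0.0]
force: [0.4, -0.2, 0.4]
grip_width: 1.001
time_s: 3.32
ee_pos: [0.4554, -0.1663, 0.12]
ee_rot: [0.662, 0.75, 0.0, 0.0]
force: [-0.1, 0.3, -0.8]
grip_width: 1.002
time_s: 3.95
ee_pos: [0.4554, -0.1663, 0.1201]
ee_rot: [0.319, 0.948, -0.0, 0.0]
force: [0.2, -0.8, -1.3]
grip_width: 1.001
t 3.95 pos [ 0.4554 -0.1663  0.1201] psi 142.83 w 1.001 F [ 0.2 -0.8 -1.3] j6 [-0.43 -1.35]
shift cm [-0.03  0.06  0.01] rows 0.01091653449129263
turn [ 0.     0.    -0.003] rows 0.015538167089777838
[314.72937578 208.36212118]
0.94 [0.349, -0.169, 0.0188] [230.03981349 104.18667721]
0.9 [0.4557, -0.1637, 0.0149] [316.69309423 200.39395169]
0.81 [0.4328, -0.0764, 0.0162] [386.53963082 116.83139717]
(array([ 0.44721975, -0.1651847 ]), np.float64(0.0033044922758695694), 717)
[ 0.45584515 -0.16405123  0.02942085] 1901
```

View pics/w1.png

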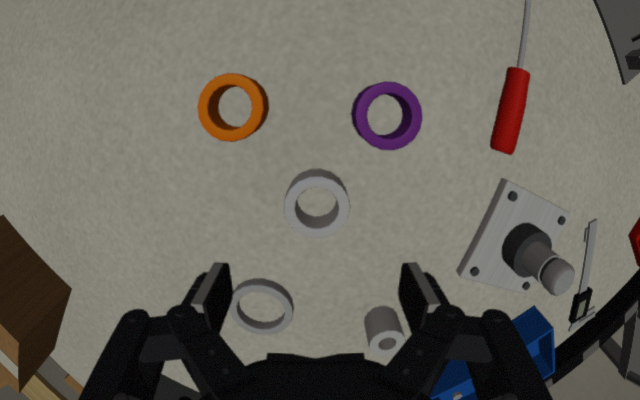

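Grey spacer sits centred between the jaws at (317,202), with orange (232,107), purple (387,115), race (262,305) and bushing (383,328) clear of the fingers. Descending.

```bash
python3 -c "
from h import *
togo((.456,-.165,.004),143)"
python3 -m jog '{"turn":[[0,0,0],[0,0,0],[0,0,0],[0,0,0],[0,0,0]],"translation":[[0,0.1,5],[0,0.08,4],[0,0,2.2],[0,0,0.4],[0,0,0]],"claw":[1,1,1,1,0]}'
python3 -m jog '{"turn":[[0,0,0],[0,0,0],[0,0,0],[0,0,0]],"translation":[[0,0,0],[0,0,0],[0,0,0],[0,0,0]],"claw":[0,0,0,0]}'
```

```text
t 4.05 pos [ 0.4554 -0.1663  0.12  ] psi 142.65 w 1.004 F [-0.   1.  -0.3] j6 [-0.43 -1.34]
shift cm [ 0.03  0.14 11.6 ] rows 1.8565699467868786
turn [ 0.     0.    -0.006] rows 0.03240573249789348
time_s: 4.68
ee_pos: [0.4568, -0.165, 0.0046]
ee_rot: [0.321, 0.947, -0.0, 0.0]
force: [-0.3, -0.5, -0.2]
grip_width: 0.815
time_s: 5.18
ee_pos: [0.4572, -0.1652, 0.0055]
ee_rot: [0.321, 0.947, -0.0, 0.001]
force: [-2.4, 1.3, 8.4]
grip_width: 0.604
```

```bash

python3 -m jog '{"turn":[[0,0,0],[0,0,0],[0,0,0],[0,0,0]],"translation":[[0,0,-1],[0,0,-4],[0,0,-5],[0,0,-3.5]],"claw":[0,0,0,0]}'
python3 -c "
from h import *
togo((.6245,-.0213,.14))"
```

```text
time_s: 5.68
ee_pos: [0.4567, -0.165, 0.1421]
ee_rot: [0.321, 0.947, -0.0, 0.001]
force: [0.1, 0.3, -1.3]
grip_width: 0.605
t 5.67 pos [ 0.4567 -0.165   0.1421] psi 142.59 w 0.605 F [ 0.1  0.3 -1.3] j6 [-0.42 -1.34]
shift cm [-4.6  21.61  0.23] rows 3.5346435298279704
```

```bash

python3 -m jog '{"turn":[[0,0,0],[0,0,0],[0,0,0],[0,0,0],[0,0,0]],"translation":[[-1.0,4.6,0],[-1.1,5.2,0],[-1.1,5.2,0],[-1.0,4.6,0],[-0.4,2.0,0]],"claw":[0,0,0,0,0]}'
cat > m.py <<'E'
from h import *
import sys
tag=sys.argv[1]
togo((.6245,-.0213,.14))
s=env.get_state(); e=s["ee_pos"]
out=[]
for c in ("scene","side","wrist"):
    p,P,k=cloud(c); np.savez(f"{tag}{c}.npz",p=p,P=P)
    cc=e[:2]; zb=e[2]-.004
    a=sel(P,cc,.04,zb+.004,zb+.026)
    # keep only points within 20..31 mm shell
    print(c,"spacer",circ(a,.027,cc) if len(a) else None,"ztop/bot",np.percentile(sel(P,cc,.026,zb-.01,zb+.035)[:,2],[1,99]).round(4) if len(a) else 0)
    st=(.6245,-.0213)
    for z in ((.045,.067),(.078,.088)):
        b=sel(P,st,.022,*z)
        if len(b)>5: print(c,"stub",circ(b,.016,st))
    u,v=proj(k,c,(e[0],e[1],.1)).astype(int); h=50 if c!="wrist" else 100
    u=min(max(u,h),640-h); v=min(max(v,h),400-h)
    out.append(cv2.resize(p[v-h:v+h,u-h:u+h],(266,266),interpolation=cv2.INTER_CUBIC))
    if c!="wrist":
        for r in nets.landmark_of(c,"spacer_center"):
            if np.hypot(*(np.array(r["point"])[:2]-cc))<.03: print(c,r)
cv2.imwrite(f"pics/{tag}.png",np.hstack(out)[:,:,::-1])
E
python3 m.py a1
```

```text
time_s: 6.3
ee_pos: [0.6254, -0.0194, 0.1397]
ee_rot: [0.32, 0.947, 0.0, 0.0]
force: [-0.7, -0.0, -1.6]
grip_width: 0.6
t 6.3 pos [ 0.6254 -0.0194  0.1397] psi 142.68 w 0.6 F [-0.7 -0.  -1.6] j6 [-0.09 -1.01]
shift cm [-0.05 -0.21 -0.03] rows 0.03418555202734713
scene spacer (array([ 0.62794946, -0.01852411]), np.float64(0.0032305546394815372), 135) ztop/bot [0.1363 0.1682]
scene stub (array([ 0.6245648 , -0.02206045]), np.float64(0.0008545704684741525), 76)
scene stub (array([ 0.62461385, -0.02230912]), np.float64(0.000630463468460643), 34)
scene {'point': [0.6268, -0.0217, 0.148], 'confidence': 0.49}
side spacer (array([ 0.6165323 , -0.02316844]), np.float64(0.0021889144984216617), 171) ztop/bot [0.1354 0.1676]
side stub (array([ 0.62461169, -0.01981302]), np.float64(0.0007035833710222483), 77)
side stub (array([ 0.62479443, -0.01957744]), np.float64(0.0005852444728458783), 38)
wrist spacer (array([ 0.61743673, -0.01513782]), np.float64(0.004359806152222942), 4470) ztop/bot [0.1358 0.1666]
wrist stub (array([ 0.62590361, -0.02052783]), np.float64(0.00024817970713366527), 317)
wrist stub (array([ 0.62613458, -0.0207081 ]), np.float64(0.0002083975121651687), 200)
```

View pics/a1.png

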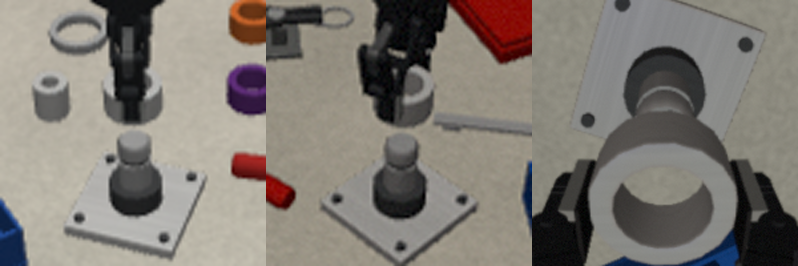

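```bash
cat > fit.py <<'E'
from h import *
import sys
def fit(tag,e,psi):
    P=np.load(f"{tag}wrist.npz")["P"]; Q=P.reshape(-1,3); Q=Q[~np.isnan(Q[:,0])]
    a=np.radians(psi); X=np.array([np.cos(a),np.sin(a)]); Y=np.array([np.sin(a),-np.cos(a)])
    d=Q[:,:2]-e[:2]; x=d@X; y=d@Y; z=Q[:,2]; r=np.hypot(x,y); zb=e[2]-.004
    L=np.column_stack([x,y])
    zm=(z>zb+.005)&(z<zb+.027)
    ow=zm&(x>.008)&(np.abs(y)<.021)&(r>.022)&(r<.034)
    iw=zm&(x<-.006)&(np.abs(y)<.014)&(r>.012)&(r<.021)
    for n,m,R in (("outer",ow,.027),("inner",iw,.0175)):
        if m.sum()>20:
            c,res,nn=circ(L[m],R,(0,0)); print(n,"tool xy mm",(c*1e3).round(2),"world",(e[:2]+c[0]*X+c[1]*Y).round(4),res.round(5),nn)
    t=(np.abs(z-np.median(z[(r<.027)&(z>zb+.026)&(z<zb+.04)]))<.0015)&(r<.035)&(np.abs(y)<.023)
    print("top ring z",np.median(z[t]).round(4),t.sum(),"x range",np.percentile(x[t],[.5,99.5]).round(4))
    # circle to outer boundary of ring
    return L,x,y,z
if __name__=="__main__": fit(sys.argv[1],np.array(eval(sys.argv[2])),float(sys.argv[3]))
E
python3 fit.py a1 "(.6254,-.0194,.1397)" 142.68
```

```text
outer tool xy mm [-0.41 -1.64] world [ 0.6247 -0.0209] 0.00024 1801
inner tool xy mm [ 0.14 -1.68] world [ 0.6243 -0.0206] 0.00031 1491
top ring z 0.1634 4220 x range [-0.0252  0.0262]
```

```bash

python3 -m jog '{"turn":[[0,0,0],[0,0,0]],"translation":[[0,-0.08,2],[0,0,1.5]],"claw":[0,0]}'
python3 m.py a2; python3 - <<'E'
from h import *
from fit import fit
s=env.get_state();e=s["ee_pos"];fit("a2",e,142.68)
for c in ("scene","side"):
    z=np.load(f"a2{c}.npz");P=z["P"];k=vision.calibration(c);cam=k["pose"][:3,3]
    Q=P.reshape(-1,3);Q=Q[~np.isnan(Q[:,0])]
    v=(cam[:2]-e[:2]);v/=np.linalg.norm(v);w=np.array([-v[1],v[0]])
    d=Q[:,:2]-e[:2];r=np.hypot(*d.T)
    m=(Q[:,2]>e[2]+.001)&(Q[:,2]<e[2]+.024)&(d@v>.008)&(r<.031)
    print(c,"spacer front pts",circ(Q[m],.027,e[:2]),"v",v.round(2))
E
```

```text
time_s: 6.8
ee_pos: [0.6232, -0.0226, 0.1036]
ee_rot: [0.321, 0.947, -0.0, -0.0]
force: [0.3, -0.2, -1.9]
grip_width: 0.598
t 6.8 pos [ 0.6232 -0.0226  0.1036] psi 142.54 w 0.598 F [ 0.3 -0.2 -1.9] j6 [-0.1  -1.01]
shift cm [-0.02  0.19 -3.64] rows 0.5824100746770235
scene spacer (array([ 0.62535836, -0.02096468]), np.float64(0.0029401406216970506), 126) ztop/bot [0.0904 0.1321]
scene stub (array([ 0.62464312, -0.02216701]), np.float64(0.0008508585584672164), 75)
scene stub (array([ 0.6245817 , -0.02266003]), np.float64(0.0006225761966277849), 30)
scene {'point': [0.6235, -0.0248, 0.1121], 'confidence': 0.73}
side spacer (array([ 0.6135322 , -0.02569367]), np.float64(0.002294393599844645), 171) ztop/bot [0.097  0.1301]
side stub (array([ 0.62459356, -0.02021693]), np.float64(0.0006276142161801921), 79)
side stub (array([ 0.62437323, -0.02028248]), np.float64(0.0006586419475319884), 21)
side {'point': [0.6249, -0.0215, 0.1123], 'confidence': 0.52}
side {'point': [0.6316, -0.0208, 0.0718], 'confidence': 0.43}
wrist spacer (array([ 0.61688362, -0.01642636]), np.float64(0.004328734025716083), 4279) ztop/bot [0.0919 0.1301]
wrist stub (array([ 0.62586804, -0.02053269]), np.float64(0.0002006213366578906), 445)
outer tool xy mm [-0.31  0.62] world [ 0.6245 -0.0218] 0.00023 1817
inner tool xy mm [0.22 0.61] world [ 0.6241 -0.0214] 0.00029 1496
top ring z 0.1283 4236 x range [-0.0252  0.0264]
scene spacer front pts (array([ 0.62284216, -0.02329915]), np.float64(0.0008450476624887095), 82) v [0.57 0.82]
side spacer front pts (array([ 0.62040755, -0.0212824 ]), np.float64(0.001065138514761482), 102) v [-0.24 -0.97]
```

View pics/a2.png

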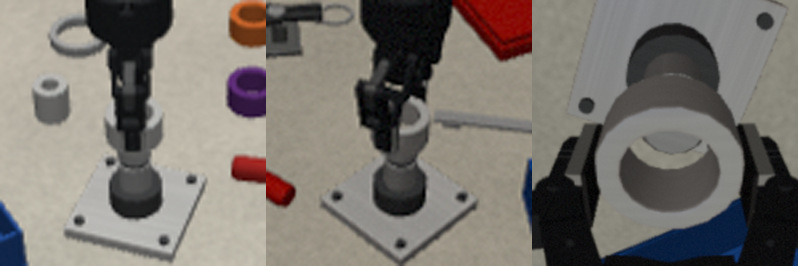

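All three cameras agree: the spacer sits about (1.7, 1.1) mm short of the stub axis. The bore shows the stub end low through it in the wrist crop at (670,150). I'll correct this and lower carefully.

```bash

python3 -m jog '{"turn":[[0,0,0],[0,0,0]],"translation":[[-0.07,0.19,0],[0,0,0]],"claw":[0,0]}'
python3 m.py a3; python3 - <<'E'
from h import *
from fit import fit
s=env.get_state();e=s["ee_pos"];fit("a3",e,142.6)
E
```

```text
time_s: 7.3
ee_pos: [0.6257, -0.0207, 0.1044]
ee_rot: [0.321, 0.947, 0.0, 0.0]
force: [0.0, -0.3, -1.4]
grip_width: 0.601
t 7.3 pos [ 0.6257 -0.0207  0.1044] psi 142.61 w 0.601 F [ 0.  -0.3 -1.4] j6 [-0.09 -1.01]
shift cm [ 0.06 -0.12 -3.56] rows 0.5697402969093117
scene spacer (array([ 0.62814625, -0.01950783]), np.float64(0.0026552055170612765), 135) ztop/bot [0.0992 0.1339]
scene stub (array([ 0.62419004, -0.02197834]), np.float64(0.0009735319122173847), 76)
scene stub (array([ 0.62418996, -0.02226346]), np.float64(0.00060611587906792), 34)
scene {'point': [0.627, -0.0191, 0.0001], 'confidence': 0.69}
scene {'point': [0.6249, -0.0246, 0.1132], 'confidence': 0.55}
side spacer (array([ 0.61627975, -0.02386437]), np.float64(0.0020423978488096593), 158) ztop/bot [0.098  0.1317]
side stub (array([ 0.62432277, -0.02045592]), np.float64(0.0005826815991002258), 77)
side stub (array([ 0.62475811, -0.01993833]), np.float64(0.0005949784817075457), 30)
wrist spacer (array([ 0.61874183, -0.01499299]), np.float64(0.0044187605652381955), 4522) ztop/bot [0.0919 0.1296]
wrist stub (array([ 0.62590398, -0.02052524]), np.float64(0.00020744863399893045), 456)
outer tool xy mm [-0.42  0.8 ] world [ 0.6262 -0.0204] 0.00022 1699
inner tool xy mm [0.09 0.78] world [ 0.6258 -0.0201] 0.00029 1457
top ring z 0.128 4307 x range [-0.0252  0.0263]
```

View pics/a3.png

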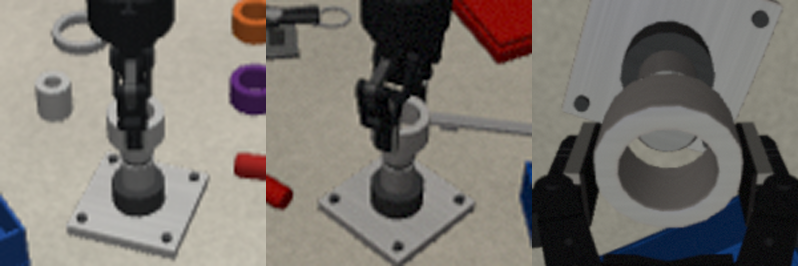

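```bash

python3 -m jog '{"turn":[[0,0,0],[0,0,0],[0,0,0]],"translation":[[0,0,0.8],[0,0,0.8],[0,0,0.6]],"claw":[0,0,0]}'
```

```text
time_s: 7.92
ee_pos: [0.6252, -0.0208, 0.081]
ee_rot: [0.321, 0.947, -0.0, -0.0]
force: [-0.0, -0.5, -0.5]
grip_width: 0.606
```

```bash

python3 -m jog '{"turn":[[0,0,0],[0,0,0],[0,0,0],[0,0,0]],"translation":[[0,0,1.3],[0,0,1.2],[0,0,0.7],[0,0,0.25]],"claw":[0,0,0,0]}'
```

```text
time_s: 8.43
ee_pos: [0.6253, -0.0208, 0.0469]
ee_rot: [0.321, 0.947, -0.0, -0.0]
force: [0.7, -0.4, -0.5]
grip_width: 0.604
```

```bash

python3 -m jog '{"turn":[[0,0,0],[0,0,0]],"translation":[[0,0,0.15],[0,0,0.1]],"claw":[0,0]}'
```

```text
time_s: 8.68
ee_pos: [0.6256, -0.0208, 0.0455]
ee_rot: [0.321, 0.947, 0.0, 0.0]
force: [-4.5, 0.3, 7.7]
grip_width: 0.6
```

Contact at the expected height, so the spacer is on the shoulder. Releasing and rising.

```bash

python3 -m jog '{"turn":[[0,0,0],[0,0,0],[0,0,0],[0,0,0],[0,0,0]],"translation":[[0,0,0],[0,0,0],[0,0,0],[0,0,0],[0,0,-2]],"claw":[1,1,1,1,1]}'
python3 -m jog '{"turn":[[0,0,0],[0,0,0]],"translation":[[0,0,-5],[0,0,-5]],"claw":[1,1]}'
python3 - <<'E'
from h import *
out=[]
for c in ("scene","side","wrist"):
    p,P,k=cloud(c); np.savez(f"b{c}.npz",p=p,P=P)
    st=(.6252,-.021); Q=sel(P,st,.026,.03,.12); r=np.hypot(Q[:,0]-st[0],Q[:,1]-st[1])
    print(c,"ring z",np.median(Q[(r>.018)&(r<.025)&(Q[:,2]>.06)][:,2]),"stub",circ(sel(P,st,.021,.077,.088),.016,st))
    b=sel(P,st,.034,.046,.066); print("   spacer",circ(b,.027,st))
    u,v=proj(k,c,(.6252,-.021,.07)).astype(int);h=45 if c!="wrist" else 90
    out.append(cv2.resize(p[v-h:v+h,u-h:u+h],(266,266),interpolation=cv2.INTER_CUBIC))
    if c!="wrist":
        for l in ("pliers_grip","clip_center","pliers"):
            for r in nets.landmark_of(c,l): 
                if r["confidence"]>.3: print(l,c,r)
cv2.imwrite("pics/b.png",np.hstack(out)[:,:,::-1]); togo((.483,.265,.14),175)
E
```

```text
time_s: 9.3
ee_pos: [0.6247, -0.0207, 0.0645]
ee_rot: [0.321, 0.947, -0.0, -0.001]
force: [-0.2, -0.2, 0.8]
grip_width: 0.996
time_s: 9.55
ee_pos: [0.6253, -0.0208, 0.1678]
ee_rot: [0.321, 0.947, 0.0, 0.0]
force: [-0.2, -1.1, 0.4]
grip_width: 1.002
scene ring z 0.07093542007934733 stub (array([ 0.62432903, -0.02253259]), np.float64(0.0006553548052283496), 37)
   spacer (array([ 0.62479121, -0.02215888]), np.float64(0.0007008924785782307), 123)
pliers_grip scene {'point': [0.2522, 0.2418, 0.0114], 'confidence': 0.57}
pliers_grip scene {'point': [0.5181, -0.2809, 0.0104], 'confidence': 0.55}
clip_center scene {'point': [0.5157, -0.2781, 0.0094], 'confidence': 0.36}
pliers scene {'point': [0.5444, 0.2611, 0.0317], 'confidence': 0.78}
pliers scene {'point': [0.3039, 0.2694, 0.0011], 'confidence': 0.73}
side ring z 0.07072074412269991 stub (array([ 0.62455378, -0.01988215]), np.float64(0.0004994263134145841), 40)
   spacer (array([ 0.62461631, -0.01955837]), np.float64(0.0007897999244319623), 115)
pliers_grip side {'point': [0.4819, 0.2645, 0.0407], 'confidence': 0.84}
pliers_grip side {'point': [0.2546, 0.2401, 0.0108], 'confidence': 0.84}
pliers_grip side {'point': [0.5471, 0.2611, 0.0299], 'confidence': 0.73}
clip_center side {'point': [0.6099, 0.2541, 0.0366], 'confidence': 0.59}
pliers side {'point': [0.5426, 0.2597, 0.0321], 'confidence': 0.71}
pliers side {'point': [0.305, 0.2699, 0.0024], 'confidence': 0.69}
wrist ring z 0.06964068617838846 stub (array([ 0.62614464, -0.02064693]), np.float64(0.0002314589921534778), 159)
   spacer (array([ 0.62642563, -0.02054657]), np.float64(0.0003299575567853631), 361)
t 10.0 pos [ 0.6251 -0.0208  0.1641] psi 142.6 w 0.996 F [ 0.9 -0.5 -0.9] j6 [-0.09 -1.01]
shift cm [28.64 14.07  2.44] rows 5.120732742351114
turn [-0.    -0.002 -0.566] rows 3.0291021023591855
```

View pics/b.png

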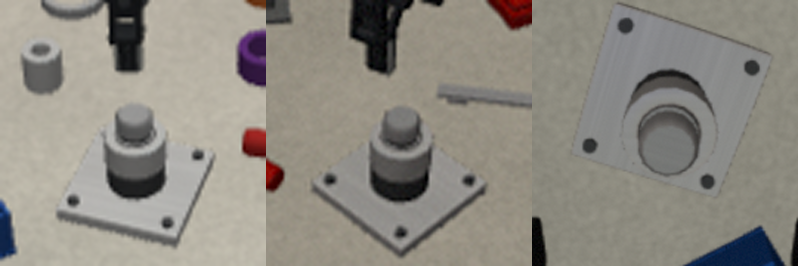

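Spacer is seated: its ring top is at about 0.070 m in all cameras, concentric with the stub. Next, over to the pliers.

```bash

python3 -m jog '{"turn":[[0,0,0],[0,0,0],[0,0,0],[0,0,0],[0,0,0]],"translation":[[4.6,2.2,0],[5.2,2.6,0],[5.2,2.6,0],[5.2,2.6,0],[5.2,2.6,0]],"claw":[1,1,1,1,1]}'
python3 -m jog '{"turn":[[0,0,0],[0,0,-0.17],[0,0,-0.17],[0,0,-0.17],[0,0,-0.056]],"translation":[[3.2,1.5,0],[0,0,0],[0,0,0],[0,0,0],[0,0,0]],"claw":[1,1,1,1,1]}'
python3 - <<'E'
from h import *
togo((.483,.265,.16),175)
p,P,k=cloud("wrist"); cv2.imwrite("pics/p1.png",p[:,:,::-1]); np.savez("p1.npz",p=p,P=P)
for l in ("pliers_grip","clip_center","pliers"):
    for r in nets.landmark_of("wrist",l): 
        if r["confidence"]>.3: print(l,r,proj(k,"wrist",r["point"]).round())
E
```

```text
time_s: 10.62
ee_pos: [0.499, 0.235, 0.1646]
ee_rot: [0.321, 0.947, -0.0, -0.0]
force: [0.4, 0.4, 0.3]
grip_width: 1.0
time_s: 11.25
ee_pos: [0.4837, 0.2649, 0.1644]
ee_rot: [0.042, 0.999, -0.0, -0.001]
force: [-0.4, 0.1, 0.2]
grip_width: 1.004
t 11.25 pos [0.4837 0.2649 0.1644] psi 175.24 w 1.004 F [-0.4  0.1  0.2] j6 [ 0.43 -1.05]
shift cm [0.07 0.01 0.44] rows 0.0712787483834428
turn [-0.001 -0.001  0.004] rows 0.022873265951660594
clip_center {'point': [0.6065, 0.2527, 0.0305], 'confidence': 0.66} [313. 300.]
pliers {'point': [0.5411, 0.2586, 0.026], 'confidence': 0.79} [313. 245.]
pliers {'point': [0.3009, 0.2713, 0.0001], 'confidence': 0.62} [305.   4.]
```

View pics/p1.png

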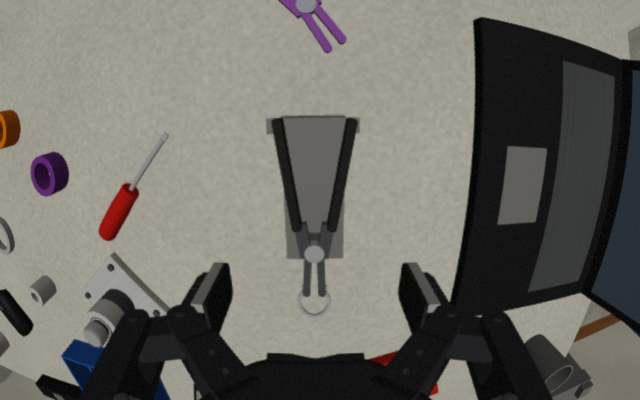

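```bash
python3 - <<'E'
from h import *
z=np.load("p1.npz");P=z["P"];p=z["p"]
c0=np.array([.4837,.2649]);f=np.array([.609,.2535])-c0;f/=np.linalg.norm(f);l=np.array([-f[1],f[0]])
print("heading0",np.degrees(np.arctan2(f[1],f[0])))
Q=P.reshape(-1,3);C=p.reshape(-1,3).astype(int).sum(1);d=Q[:,:2]-c0;x=d@f;y=d@l
m=(Q[:,2]>.041)&(Q[:,2]<.056)&(np.abs(y)<.06)&(x>-.12)&(x<.16)
for a in np.arange(-.1,.15,.012):
    s=m&(x>=a)&(x<a+.012)
    if s.sum()>3: print(round(a+.006,3),s.sum(),"y",np.percentile(y[s],[2,50,98]).round(4),"mid",(np.percentile(y[s],[2,98]).mean()).round(4),"z",np.median(Q[s,2]).round(4))
s=(Q[:,2]>.027)&(Q[:,2]<.04)&(x>.085)&(x<.16)&(np.abs(y)<.03)
print("clip x",np.percentile(x[s],[.5,99.5]),"y",np.percentile(y[s],[1,99]),"z",np.median(Q[s,2]),s.sum(), "max-region mid",Q[s,:2].mean(0))
E
```

```text
heading0 -5.198551796085842
-0.07 126 y [-0.0367 -0.0283  0.0343] mid -0.0012 z 0.0473
-0.058 313 y [-0.0358 -0.0262  0.0338] mid -0.001 z 0.0474
-0.046 305 y [-0.0335  0.0228  0.0316] mid -0.001 z 0.0473
-0.034 308 y [-0.0312  0.021   0.0301] mid -0.0005 z 0.0474
-0.022 297 y [-0.0296  0.0187  0.0288] mid -0.0004 z 0.0474
-0.01 286 y [-0.0274 -0.0003  0.0265] mid -0.0005 z 0.0475
0.002 279 y [-0.0252  0.0158  0.025 ] mid -0.0001 z 0.0474
0.014 271 y [-0.0235 -0.0137  0.0224] mid -0.0006 z 0.0473
0.026 256 y [-0.0211 -0.0099  0.0209] mid -0.0001 z 0.0474
0.038 87 y [-0.0187  0.0066  0.018 ] mid -0.0003 z 0.0415
0.05 155 y [-0.0154 -0.0009  0.0153] mid -0.0001 z 0.0418
0.062 226 y [-0.013   0.0001  0.0127] mid -0.0001 z 0.0425
0.074 60 y [-0.0108 -0.0038  0.0101] mid -0.0003 z 0.0414
0.086 41 y [-0.0109 -0.0038  0.0104] mid -0.0002 z 0.0412
0.098 42 y [-0.0109 -0.0058  0.0097] mid -0.0006 z 0.0413
0.11 26 y [-0.0116  0.0051  0.0113] mid -0.0001 z 0.0412
clip x [0.08510449 0.14706776] y [-0.01710297  0.01803739] z 0.03273137184585978 327 max-region mid [0.60878152 0.25449857]
```

```bash

python3 -m jog '{"turn":[[0,0,0],[0,0,0],[0,0,0],[0,0,0],[0,0,0]],"translation":[[-0.1,0,4],[0,0,5],[0,0,4],[0,0,1.5],[0,0,0.2]],"claw":[1,1,1,1,1]}'
python3 -m jog '{"turn":[[0,0,0],[0,0,0],[0,0,0],[0,0,0],[0,0,0]],"translation":[[0,0,0],[0,0,0],[0,0,0],[0,0,0],[0,0,0]],"claw":[0,0,0,0,0]}'
python3 - <<'E'
from h import *
togo((.483,.265,.02),175)
p,P,k=cloud("wrist"); cv2.imwrite("pics/p2.png",p[:,:,::-1]); np.savez("p2.npz",p=p,P=P)
E
```

```text
time_s: 12.08
ee_pos: [0.4849, 0.2649, 0.018]
ee_rot: [0.044, 0.999, -0.0, -0.0]
force: [0.2, -0.2, 0.9]
grip_width: 0.997
time_s: 12.7
ee_pos: [0.4856, 0.2653, 0.02]
ee_rot: [0.043, 0.999, 0.001, 0.001]
force: [-4.6, -0.9, 14.7]
grip_width: 0.331
t 12.7 pos [0.4856 0.2653 0.02  ] psi 175.02 w 0.331 F [-4.6 -0.9 14.7] j6 [ 0.43 -1.05]
shift cm [ 0.26 -0.05 -0.  ] rows 0.04208110986572561
turn [0.001 0.002 0.   ] rows 0.014014464825413304
```

View pics/p2.png

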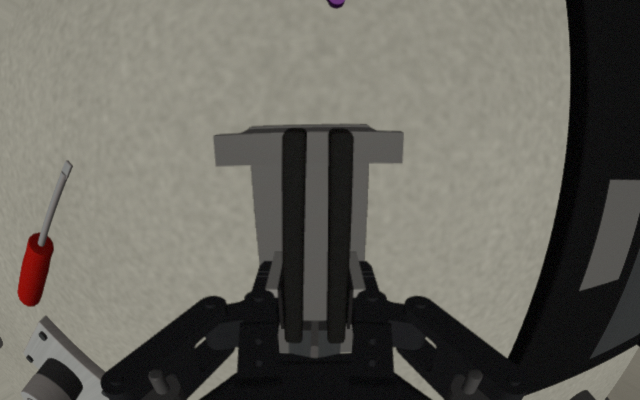

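Handles are parallel and fully squeezed in the wrist picture (295–340, 130–340). The jaws read 0.331 and have stopped. Lifting now.

```bash

python3 -m jog '{"turn":[[0,0,0],[0,0,0],[0,0,0],[0,0,0],[0,0,0]],"translation":[[0,0,-1],[0,0,-3],[0,0,-4],[0,0,-3],[0,0,-0.5]],"claw":[0,0,0,0,0]}'
python3 - <<'E'
from h import *
togo((.5045,-.0106,.14),175.1)
s=env.get_state();e=s["ee_pos"];out=[]
for c in ("scene","side"):
    p,P,k=cloud(c); np.savez(f"c{c}.npz",p=p,P=P)
    u,v=proj(k,c,(e[0]+.08,e[1],e[2]+.01)).astype(int);h=60
    out.append(cv2.resize(p[v-h:v+h,u-h:u+h],(400,400),interpolation=cv2.INTER_CUBIC))
    for l in ("pliers_grip","clip_center","pliers"):
        for r in nets.landmark_of(c,l): 
            if r["confidence"]>.3 and r["point"][2]>.05: print(l,c,r)
cv2.imwrite("pics/c.png",np.hstack(out)[:,:,::-1])
E
```

```text
time_s: 13.38
ee_pos: [0.4855, 0.2652, 0.1353]
ee_rot: [0.043, 0.999, 0.001, 0.002]
force: [-0.5, 0.7, -2.4]
grip_width: 0.329
t 13.38 pos [0.4855 0.2652 0.1353] psi 175.02 w 0.329 F [-0.5  0.7 -2.4] j6 [ 0.43 -1.05]
shift cm [ -4.28 -27.31  -0.51] rows 4.423310043944441
turn [ 0.002  0.003 -0.001] rows 0.021372808790922956
pliers_grip scene {'point': [0.485, 0.2665, 0.1587], 'confidence': 0.56}
clip_center scene {'point': [0.6088, 0.2555, 0.1465], 'confidence': 0.56}
pliers scene {'point': [0.5469, 0.2632, 0.1489], 'confidence': 0.83}
pliers_grip side {'point': [0.4844, 0.2636, 0.1501], 'confidence': 0.95}
pliers_grip side {'point': [0.5401, 0.2584, 0.141], 'confidence': 0.46}
clip_center side {'point': [0.6042, 0.253, 0.1453], 'confidence': 0.6}
pliers side {'point': [0.5426, 0.261, 0.1416], 'confidence': 0.93}
```

View pics/c.png

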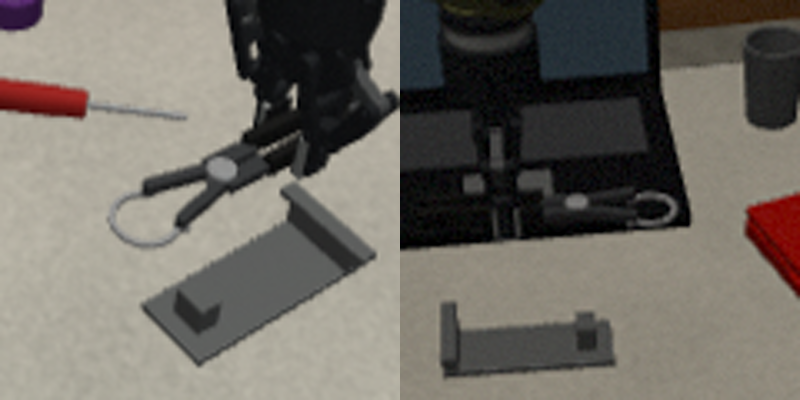

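```bash

python3 -m jog '{"turn":[[0,0,0],[0,0,0],[0,0,0],[0,0,0],[0,0,0]],"translation":[[-0.6,-4,0],[-0.8,-5.5,0],[-0.8,-5.5,0],[-0.8,-5.5,0],[-0.8,-4.5,0]],"claw":[0,0,0,0,0]}'
python3 -m jog '{"turn":[[0,0,0],[0,0,0],[0,0,0]],"translation":[[-0.5,-2.3,0],[0,0,1],[0,0,0]],"claw":[0,0,0]}'
cat > q.py <<'E'
from h import *
import sys
tag=sys.argv[1]
togo((.5045,-.0106,.14),175.1)
s=env.get_state();e=s["ee_pos"];out=[]
for c in ("scene","side","wrist"):
    p,P,k=cloud(c); np.savez(f"{tag}{c}.npz",p=p,P=P)
    u,v=proj(k,c,(.6252,-.021,.09)).astype(int);h=40 if c!="wrist" else 80
    u=min(max(u,h),640-h); v=min(max(v,h),400-h)
    out.append(cv2.resize(p[v-h:v+h,u-h:u+h],(266,266),interpolation=cv2.INTER_CUBIC))
    if c!="wrist":
      for l in ("clip_center","pliers","pliers_grip"):
        for r in nets.landmark_of(c,l): 
            if r["confidence"]>.3 and r["point"][2]>.05: print(l,c,np.round(r["point"],4),r["confidence"])
      Q=sel(P,(.6252,-.021),.035,e[2]+.004,e[2]+.03); print(c,"clip pts",len(Q),np.median(Q[:,2]) if len(Q) else 0)
      if len(Q)>10: print(circ(Q,.0205,Q.mean(0)[:2]), Q.min(0).round(4),Q.max(0).round(4))
cv2.imwrite(f"pics/{tag}.png",np.hstack(out)[:,:,::-1])
E
python3 q.py d1
```

```text
time_s: 14.4
ee_pos: [0.5008, 0.0105, 0.1327]
ee_rot: [0.044, 0.999, -0.0, -0.0]
force: [0.8, 0.3, -1.9]
grip_width: 0.326
time_s: 14.78
ee_pos: [0.5034, -0.0102, 0.1218]
ee_rot: [0.043, 0.999, 0.0, -0.001]
force: [-0.4, 0.2, -1.5]
grip_width: 0.332
t 14.78 pos [ 0.5034 -0.0102  0.1218] psi 175.04 w 0.332 F [-0.4  0.2 -1.5] j6 [-0.09 -1.58]
shift cm [-0.11 -0.03 -1.82] rows 0.2920724542052479
turn [ 0.    -0.002 -0.001] rows 0.013490116388092104
clip_center scene [ 0.6275 -0.02    0.1337] 0.37
pliers scene [ 0.5662 -0.0175  0.1289] 0.97
pliers_grip scene [ 0.5037 -0.0112  0.1441] 0.55
scene clip pts 136 0.13682321087502064
(array([ 0.61906504, -0.02097692]), np.float64(0.002814606917588329), 136) [ 0.591  -0.0448  0.1318] [0.6451 0.0029 0.1482]
clip_center side [ 0.6251 -0.0201  0.1355] 0.57
pliers side [ 0.5637 -0.0144  0.1321] 0.97
pliers_grip side [ 0.5013 -0.0083  0.1431] 0.87
side clip pts 150 0.13757052253602542
(array([ 0.61784316, -0.0219431 ]), np.float64(0.0027954306210623107), 150) [ 0.5915 -0.0453  0.1324] [0.6448 0.0035 0.1475]
```

View pics/d1.png

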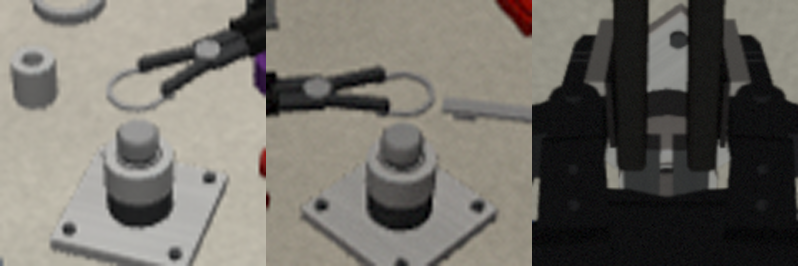

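```bash
cat > r.py <<'E'
from h import *
import sys
tag=sys.argv[1]; z0=float(sys.argv[2])
a=np.radians(-4.95);f=np.array([np.cos(a),np.sin(a)]);l=np.array([-f[1],f[0]])
for c in ("scene","side"):
    P=np.load(f"{tag}{c}.npz")["P"]; Q=P.reshape(-1,3)
    Q=Q[(Q[:,2]>z0-.006)&(Q[:,2]<z0+.008)&(np.hypot(Q[:,0]-.6235,Q[:,1]+.021)<.027)&(np.hypot(Q[:,0]-.6235,Q[:,1]+.021)>.0175)]
    F=Q[(Q[:,:2]-[.6235,-.021])@f>0.0]
    for R in (.0205,):
        print(c,"clip",circ(F,R,(.623,-.021)))
    A=np.column_stack([(F[:,:2]-[.6235,-.021])@f,(F[:,:2]-[.6235,-.021])@l,np.ones(len(F))])
    print("  plane slopes fwd,left, z",np.linalg.lstsq(A,F[:,2],rcond=None)[0].round(4),np.median(F[:,2]).round(4))
    Q=P.reshape(-1,3); d=Q[:,:2]-[.5034,-.0102]; x=d@f;y=d@l
    m=(np.abs(y)<.03)&(Q[:,2]>z0-.015)&(Q[:,2]<z0+.03)
    for b in ((-.07,-.03),(.03,.045),(.052,.068),(.085,.1)):
        s=m&(x>b[0])&(x<b[1]); 
        if s.sum()>5: print("   x",b,"ztop",np.percentile(Q[s,2],[50,90]).round(4),"y",np.percentile(y[s],[3,97]).round(4),s.sum())
    b=sel(P,(.6245,-.021),.021,.077,.088); print("  stub",circ(b,.016,(.6245,-.021))); 
    b=sel(P,(.6245,-.021),.034,.046,.066); print("  spacer",circ(b,.027,(.6245,-.021)))
E
python3 r.py d1 .136
```

```text
scene clip (array([ 0.62351987, -0.02212789]), np.float64(0.0010454278319458402), 41)
  plane slopes fwd,left, z [-0.0313  0.0092  0.1354] 0.1347
   x (-0.07, -0.03) ztop [0.1457 0.1526] y [0.0035 0.0157] 70
   x (0.03, 0.045) ztop [0.1433 0.1473] y [-0.0147  0.0148] 64
   x (0.052, 0.068) ztop [0.1442 0.1472] y [-0.0158  0.0142] 63
   x (0.085, 0.1) ztop [0.143  0.1452] y [-0.0209  0.0175] 57
  stub (array([ 0.62402408, -0.02282446]), np.float64(0.0006000855881926311), 38)
  spacer (array([ 0.62492007, -0.02179297]), np.float64(0.0007193215718411042), 118)
side clip (array([ 0.62319597, -0.02123256]), np.float64(0.00116046129893951), 44)
  plane slopes fwd,left, z [0.1163 0.0015 0.1342] 0.1359
   x (-0.07, -0.03) ztop [0.1489 0.1528] y [-0.0139  0.0124] 219
   x (0.03, 0.045) ztop [0.1441 0.1463] y [-0.0145  0.013 ] 64
   x (0.052, 0.068) ztop [0.1453 0.1471] y [-0.0147  0.0147] 70
   x (0.085, 0.1) ztop [0.1435 0.1455] y [-0.0199  0.0171] 61
  stub (array([ 0.62447782, -0.01970841]), np.float64(0.0005080816249329878), 39)
  spacer (array([ 0.62485333, -0.01958204]), np.float64(0.0007487056789503913), 118)
```

```bash

python3 -m jog '{"turn":[[0,0,0],[0,0,0],[0,0,0]],"translation":[[-0.1,0.07,1.6],[0,0,1.5],[0,0,0]],"claw":[0,0,0]}'
python3 q.py d2; python3 r.py d2 .1045
```

```text
time_s: 15.6
ee_pos: [0.5042, -0.0102, 0.0902]
ee_rot: [0.043, 0.999, 0.0, -0.002]
force: [0.8, 0.0, -1.2]
grip_width: 0.328
t 15.6 pos [ 0.5042 -0.0102  0.0902] psi 175.02 w 0.328 F [ 0.8  0.  -1.2] j6 [-0.09 -1.58]
shift cm [-0.01 -0.04 -4.98] rows 0.7970156161435378
turn [ 0.    -0.003 -0.001] rows 0.01852878574659371
clip_center scene [ 0.6291 -0.021   0.1011] 0.6
pliers_grip scene [ 0.5017 -0.0108  0.1111] 0.83
scene clip pts 170 0.10421690093949942
(array([ 0.61884473, -0.02096302]), np.float64(0.003838188470590219), 170) [ 0.5913 -0.0453  0.0942] [0.6469 0.0017 0.1143]
clip_center side [ 0.6251 -0.0213  0.1074] 0.46
pliers side [ 0.566  -0.0141  0.1004] 0.93
pliers_grip side [ 0.5061 -0.0119  0.1133] 0.75
side clip pts 164 0.10663270880560483
(array([ 0.61771278, -0.02260141]), np.float64(0.003751102141805393), 164) [ 0.5917 -0.0463  0.0942] [0.6457 0.003  0.1162]
scene clip (array([ 0.62457027, -0.02214302]), np.float64(0.001281084619021924), 42)
  plane slopes fwd,left, z [ 0.0091 -0.0093  0.1033] 0.1033
   x (-0.07, -0.03) ztop [0.1137 0.1214] y [-0.0036  0.0155] 65
   x (0
[... 214 characters left out ...]
2237704]), np.float64(0.0007308877830492534), 41)
  spacer (array([ 0.62478204, -0.02177822]), np.float64(0.0007541454957958951), 123)
side clip (array([ 0.62438485, -0.02159199]), np.float64(0.0014096388954943154), 46)
  plane slopes fwd,left, z [ 0.031  -0.0083  0.1046] 0.1052
   x (-0.07, -0.03) ztop [0.1182 0.122 ] y [-0.0134  0.013 ] 208
   x (0.03, 0.045) ztop [0.1138 0.1167] y [-0.0147  0.0142] 70
   x (0.052, 0.068) ztop [0.1147 0.1166] y [-0.015   0.0129] 65
   x (0.085, 0.1) ztop [0.1121 0.115 ] y [-0.0202  0.0154] 56
  stub (array([ 0.62439776, -0.02000397]), np.float64(0.0006431040266016465), 36)
  spacer (array([ 0.62472688, -0.019656  ]), np.float64(0.0005871874866349124), 113)
```

View pics/d2.png

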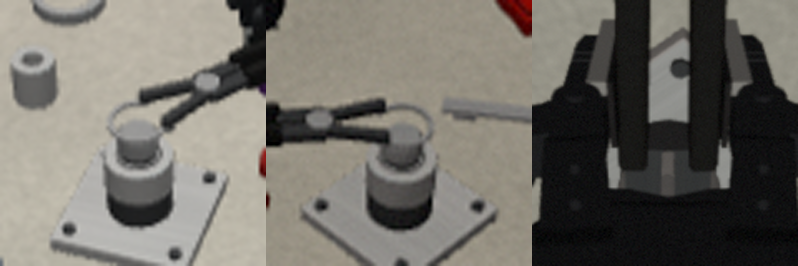

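The ring is concentric with the stub to about 0.5 mm in the scene camera at (138,120). In the side camera the remaining 1.5 mm is explained by its height reading. Lowering.

```bash

python3 -m jog '{"turn":[[0,0,0],[0,0,0],[0,0,0]],"translation":[[0,0.03,0.6],[0,0,0.6],[0,0,0.3]],"claw":[0,0,0]}'
python3 q.py d3; python3 r.py d3 .089
```

```text
time_s: 16.42
ee_pos: [0.5049, -0.0099, 0.0763]
ee_rot: [0.043, 0.999, 0.0, -0.0]
force: [0.6, -0.5, -2.1]
grip_width: 0.326
t 16.43 pos [ 0.5049 -0.0099  0.0763] psi 175.03 w 0.326 F [ 0.6 -0.5 -2.1] j6 [-0.09 -1.58]
shift cm [ 0.04 -0.07 -6.37] rows 1.0188876193322494
turn [ 0.    -0.001 -0.001] rows 0.008325649457205013
clip_center scene [ 0.6268 -0.0212  0.0871] 0.51
pliers scene [ 0.5664 -0.0149  0.084 ] 0.91
pliers_grip scene [ 0.5033 -0.0089  0.1005] 0.88
scene clip pts 237 0.09319173418238869
(array([ 0.61726396, -0.02157483]), np.float64(0.0042718837976335675), 237) [ 0.5914 -0.0467  0.0808] [0.6473 0.0031 0.1011]
clip_center side [ 0.6246 -0.0197  0.0905] 0.44
pliers side [ 0.5658 -0.017   0.0859] 0.92
pliers_grip side [ 0.503  -0.0108  0.0956] 0.9
side clip pts 246 0.09296192648022483
(array([ 0.61498941, -0.02152226]), np.float64(0.004156529138314019), 246) [ 0.5919 -0.0464  0.0836] [6.456e-01 6.000e-04 1.017e-01]
scene clip (array([ 0.62460272, -0.02282452]), np.float64(0.001463077774768045), 43)
  plane slopes fwd,left, z [0.0791 0.0166 0.0884] 0.0894
   x (-0.07, -0.03
[... 267 characters left out ...]
2180233]), np.float64(0.0015197310557838496), 19)
  spacer (array([ 0.62474774, -0.02174866]), np.float64(0.0008074398649287537), 117)
side clip (array([ 0.62471127, -0.02154137]), np.float64(0.0010202898715046538), 43)
  plane slopes fwd,left, z [ 0.0123 -0.027   0.0894] 0.0897
   x (-0.07, -0.03) ztop [0.103  0.1068] y [-0.014   0.0133] 207
   x (0.03, 0.045) ztop [0.0981 0.1005] y [-0.0141  0.0137] 63
   x (0.052, 0.068) ztop [0.0995 0.1019] y [-0.0153  0.0147] 70
   x (0.085, 0.1) ztop [0.0976 0.0997] y [-0.0182  0.0168] 56
  stub (array([ 0.62461104, -0.01905029]), np.float64(0.0010748065600308925), 18)
  spacer (array([ 0.62463718, -0.01971406]), np.float64(0.0007516118441588653), 116)
```

View pics/d3.png

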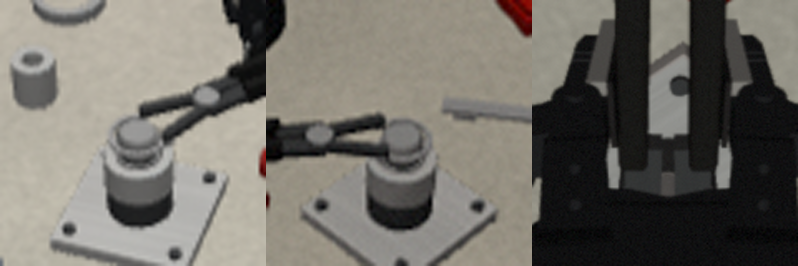

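The stub end now stands through the open ring, with no contact force. Continuing down to the spacer.

```bash

python3 -m jog '{"turn":[[0,0,0],[0,0,0],[0,0,0]],"translation":[[0,0.06,0.6],[0,0,0.5],[0,0,0.2]],"claw":[0,0,0]}'
python3 -m jog '{"turn":[[0,0,0],[0,0,0]],"translation":[[0,0,0.15],[0,0,0]],"claw":[0,0]}'
python3 q.py d4; python3 r.py d4 .0735
```

```text
time_s: 17.25
ee_pos: [0.505, -0.0093, 0.0634]
ee_rot: [0.043, 0.999, 0.0, -0.0]
force: [-0.2, 0.0, -2.0]
grip_width: 0.327
time_s: 17.5
ee_pos: [0.5052, -0.0094, 0.0624]
ee_rot: [0.043, 0.999, -0.0, -0.0]
force: [0.0, 0.2, -1.7]
grip_width: 0.325
t 17.5 pos [ 0.5052 -0.0094  0.0624] psi 175.03 w 0.325 F [ 0.   0.2 -1.7] j6 [-0.09 -1.58]
shift cm [ 0.06 -0.13 -7.76] rows 1.2412651756300743
turn [-0.    -0.    -0.001] rows 0.00670181366085779
clip_center scene [ 0.6299 -0.0207  0.0741] 0.62
pliers scene [ 0.5675 -0.0132  0.0714] 0.73
pliers_grip scene [ 0.5053 -0.0097  0.0838] 0.79
scene clip pts 273 0.07625095786306813
(array([ 0.62122746, -0.0215066 ]), np.float64(0.004602653780636335), 273) [ 0.5919 -0.0422  0.0666] [0.6524 0.0066 0.0924]
clip_center side [ 0.6254 -0.0213  0.0773] 0.53
pliers side [ 0.5639 -0.0133  0.0686] 0.95
pliers_grip side [ 0.5057 -0.0091  0.0838] 0.9
side clip pts 272 0.0777178049775703
(array([ 0.62027063, -0.02054746]), np.float64(0.004461499013228645), 272) [ 0.5915 -0.048   0.0666] [6.502e-01 4.000e-04 9.240e-02]
scene clip (array([ 0.62595471, -0.020031
[... 388 characters left out ...]
02233855]), np.float64(0.0009231736568406281), 54)
  spacer (array([ 0.62464409, -0.02198483]), np.float64(0.000844312872126482), 113)
side clip (array([ 0.62531822, -0.0231865 ]), np.float64(0.0014390704173766096), 57)
  plane slopes fwd,left, z [-0.1588  0.1027  0.0764] 0.0727
   x (-0.07, -0.03) ztop [0.0885 0.0923] y [-0.0128  0.0143] 202
   x (0.03, 0.045) ztop [0.0841 0.0863] y [-0.0137  0.0138] 61
   x (0.052, 0.068) ztop [0.0848 0.0874] y [-0.0142  0.0155] 68
   x (0.085, 0.1) ztop [0.0822 0.0849] y [-0.0189  0.0175] 69
  stub (array([ 0.62419604, -0.02003625]), np.float64(0.0006768391894587684), 45)
  spacer (array([ 0.62478007, -0.01956888]), np.float64(0.0006873228117135616), 114)
```

View pics/d4.png

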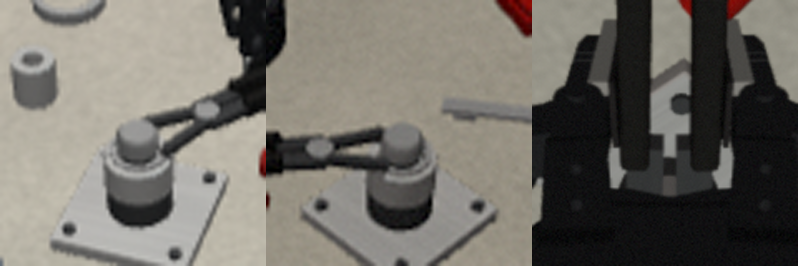

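```bash

python3 -m jog '{"turn":[[0,0,0],[0,0,0]],"translation":[[0,0,0.12],[0,0,0]],"claw":[0,0]}'
python3 -m jog '{"turn":[[0,0,0],[0,0,0]],"translation":[[0,0,0.1],[0,0,0]],"claw":[0,0]}'
```

```text
time_s: 18.2
ee_pos: [0.5051, -0.0093, 0.0612]
ee_rot: [0.043, 0.999, 0.0, -0.0]
force: [-0.1, -0.5, -1.8]
grip_width: 0.332
time_s: 18.45
ee_pos: [0.5052, -0.0093, 0.0603]
ee_rot: [0.043, 0.999, 0.0, 0.0]
force: [-0.7, 0.0, -1.3]
grip_width: 0.328
```

```bash

python3 -m jog '{"turn":[[0,0,0],[0,0,0]],"translation":[[0,0,0.07],[0,0,0]],"claw":[0,0]}'
python3 -m jog '{"turn":[[0,0,0],[0,0,0]],"translation":[[0,0,0.05],[0,0,0]],"claw":[0,0]}'
python3 - <<'E'
from h import *
s=env.get_state();print(s["force"],s["ft_torque"])
E
```

```text
time_s: 18.7
ee_pos: [0.5053, -0.0094, 0.0597]
ee_rot: [0.043, 0.999, -0.0, 0.0]
force: [-0.2, 0.4, 0.5]
grip_width: 0.33
time_s: 18.95
ee_pos: [0.5053, -0.0093, 0.0592]
ee_rot: [0.043, 0.999, 0.0, 0.0]
force: [-1.2, 0.4, 1.2]
grip_width: 0.328
[-1.24080134  0.37383795  1.24824807] [ 0.00965052 -0.06764333  0.01720782]
```

Light contact came on at the expected height: Fz went from -1.8 to +1.2 N with the TCP near 0.0595 m. I'll ease off slightly and take the last look.

```bash

python3 -m jog '{"turn":[[0,0,0],[0,0,0]],"translation":[[0,0,-0.04],[0,0,0]],"claw":[0,0]}'
python3 q.py d5 ; python3 - <<'E'
import cv2,numpy as np
o=[]
for c,(u,v) in (("scene",(300,220)),("side",(335,170))):
    p=np.load(f"d5{c}.npz")["p"]; o.append(cv2.resize(p[v-45:v+45,u-60:u+60],(400,300),interpolation=cv2.INTER_CUBIC))
a=np.hstack(o); b=np.hstack([cv2.resize(np.load(f"d5{c}.npz")["p"],(400,250)) for c in ("scene","side")])
cv2.imwrite("pics/fin.png",np.vstack([a,b])[:,:,::-1])
E
```

```text
time_s: 19.2
ee_pos: [0.5052, -0.0093, 0.0595]
ee_rot: [0.043, 0.999, 0.0, 0.0]
force: [-1.0, -0.2, -0.3]
grip_width: 0.324
t 19.2 pos [ 0.5052 -0.0093  0.0595] psi 175.02 w 0.324 F [-1.  -0.2 -0.3] j6 [-0.09 -1.57]
shift cm [ 0.06 -0.13 -8.05] rows 1.2877490815372057
turn [ 0.     0.    -0.001] rows 0.007324610525609686
clip_center scene [ 0.6265 -0.0225  0.0545] 0.74
clip_center scene [ 0.6273 -0.02    0.0701] 0.61
pliers scene [ 0.5673 -0.0124  0.0698] 0.64
pliers_grip scene [ 0.5046 -0.0063  0.0795] 0.79
scene clip pts 272 0.0740451621663244
(array([ 0.62220314, -0.02003362]), np.float64(0.004908685641579811), 272) [ 0.5913 -0.0442  0.0636] [0.6517 0.0069 0.0893]
clip_center side [ 0.5061 -0.0076  0.0779] 0.7
clip_center side [ 0.6248 -0.0222  0.0756] 0.39
pliers side [ 0.5675 -0.0118  0.0712] 0.6
pliers_grip side [ 0.5031 -0.0073  0.0802] 0.72
side clip pts 272 0.07391432184976987
(array([ 0.62103591, -0.02134258]), np.float64(0.004657313085703659), 272) [ 0.5917 -0.0495  0.0639] [0.6507 0.0012 0.0895]
```

View pics/fin.png

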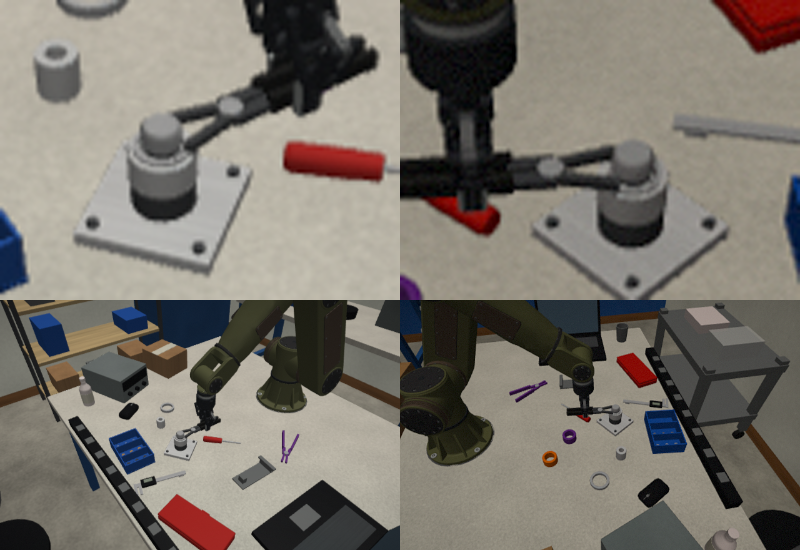

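View pics/d5.png

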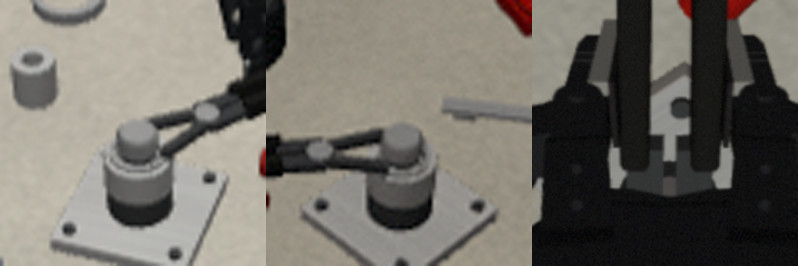

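The ring lies level on the spacer around the stub at (137,165) in the scene crop, with the handles parallel in the grip and the bystanders in place. Handing in.

```bash
python3 -c "
from cell import ticket
print(ticket.finish_job())"
```

```text
the job is handed in; nothing more can be done
None
```

The spacer is seated on the shoulder and released, and the open circlip is at the groove just above it, with the pliers still held and the handles fully squeezed. I handed in at about 20 s of the 51 s allowed; no verdict was reported.

- **Spacer:** after release, the three cameras put its top at 69.6 to 70.9 mm (70 mm expected). It was concentric with the stub to within about 1 mm.
- **Circlip height:** the ring touched the spacer with about 3 N at the expected height, then I eased it up about 0.3 mm.
- **Pliers:** in the last picture they are level, the handles are parallel, and the jaws are stopped on them at 0.324. That reads about 27.5 mm against the 32 mm expected; the jaws also read about 3 mm small on the spacer.
- **Bystanders:** they look unmoved in the final pictures, though I did not re-measure them.

**Checks that disagreed:**
- The scene and side depth fits of the ring's centre differed from the stub's by 1 to 3 mm, partly because spacer points got into the fit once the ring was down.
- One network report put the clip centre at 54 mm, which I took as the spacer misread; another put it at 70 mm.
- The side camera reported 75.6 mm, against about 71.5 mm expected. I relied on the contact force and the picture instead.

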